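Close the two-piece wax mould and hold it shut

ROBOT

A 7-joint arm with a two-finger parallel gripper is mounted at the origin on a cart in front of the work surface, level with it; the furniture and walls round the work are solid. World frame = base frame: x ahead of the robot, y to its left, z up, the work surface at z = 0. Lengths are in m, angles in rad, forces in N, time in s.
With the tool pointing down it reaches from about 0.35 to 0.9 m from the base axis. Payload 19.9 kg.
Tool frame: the origin (TCP) lies on the centre line of the jaws, within the pads' length; the fingertips stand 14 mm ahead of it and the grasp point (between the pads) lies 5 mm behind it; z points along the fingers, y is the line along which they close (so a half turn about z gives the same grasp; the last joint's range is limited). The gripper opens to 94 mm and grips with 3 to 60 N. Pads are 16 mm wide; open, the fingers measure 119 mm over their backs; the gripper's body (75 mm by 177 mm) begins 78 mm behind the grasp point.
Start: joints at [1.071, 0.417, -0.01, 1.614, 0.005, 1.111, -0.053], TCP at [0.276, -0.561, 0.219] pointing down, gripper open.
Joint ranges: [-2.81, 2.81], [-0.39, 2.02], [-1.27, 1.25], [0.06, 2.57], [-1.19, 4.33], [0.19, 2], [-2.82, 2.82]. Speed limits (rad/s): [1.89, 1.89, 2.39, 2.39, 3.01, 3.01, 3.01].

INTERFACE

Orientations are given as a rotation vector (axis times angle).
In Python, from workcell import monitor, imaging, job gives the robot as it stands.
- The arm moves only by the shell command python3 -m handwheel 'ROWS' [FORCE]. ROWS is JSON, a list of rows, each a list of 3 entries, a list of its own where there are three numbers: the finger opening in cm, from 0 to 9.4, then the shift along the world's x, y, z in cm, then the turn about the world's z in degrees. A call has 1 to 20 rows; each row is the pose to reach, as a shift and turn from the pose commanded when the call began; what a row does not reach only later rows make up. A row lasts 1/10 s, in which the tool goes at most 50 mm and 8.59 degrees, less where a joint would pass 70% of its speed; a pose out of reach is approached as far as the arm can. A call with a gripper value outside its range is refused whole. The fingers move at their own pace and stop on an object; FORCE is the grip in N (left out, the last holds). Time passes only in rows, so rows that repeat a pose let the fingers close. It gives the time, the measured TCP pose, the force, the opening and the grip force at its end, in the units of the state.
- monitor.state(): the state, without advancing time (a new reading comes with each control period).
- imaging.snapshot(name): name is "side" or "top" or "wrist"; returns a dict with "img" (420x560x3 uint8, blue, green, red), "depth" (420x560 float32, m along the optical axis (not along the pixel's ray), 0 where there is no reading), "fov_y" (degrees; the focal length in pixels is half the picture's height over the tangent of half this angle, whatever the lens; pixels are square), "cx", "cy" (the principal point, pixels), "extrinsics" (4x4, takes a point from camera to world coordinates). Camera axes: x right, y down, z forward; pixel columns grow to the right and rows downward; lengths in m; the calibration is good to about 2 mm. A picture is of the moment at which its call begins.
- job.close_job(): hands the job in; it is judged then, once.
The state is a dict: "t": time; "joints": joint angles; "joint_vel": joint speeds; "effort": joint torques, N m; "position": TCP position; "ee_rot": TCP orientation; "ft_force": force on the tool from outside, world axes, zero at the start; "moment": the same for the moment, N m; "grip_width": finger opening in m; "grip_force": force on a finger pad.
Only numpy, scipy, OpenCV 4.12 (cv2) and the standard library are available. Lean on these libraries where they do the work, as an engineer would, in place of code of your own. Each camera call takes 0.05 s, during which the arm holds its last target. There are 200 camera calls.

TASK

Close the brass embedding mould so that wax can be poured: pick up the loose L-shaped bar, set it down flat on the steel base plate facing the screwed-down L, and press it home into that L until both joints are shut square and tight, without disturbing the pots, the timer or the cassette. Finish while still gripping the bar and pressing it gently into both joints; do not let go.

Things in the scene. Friction and masses are not known exactly. Their poses are not given: they have to be found in the camera images.
- plate: Steel base plate, 170 mm (x) by 180 mm (y), 8 mm thick, fixed to the bench (it does not move when pushed). Origin: centre of its underside, on the bench. It carries a fixed L of brass made of the two arms fixed_back and fixed_left.
- seat (a point): Centre of the base plate's top face, 8 mm above the bench, axes as the plate's: the middle of the closed mould. With the mould shut, the frame of bar coincides with this one. The closed cavity reaches 27 mm either way along x and 38 mm either way along y; all walls are 12 mm thick and 28 mm high.
- fixed_back: Fixed brass arm along y at the +x side of the cavity, axes as the plate's, origin at the seat point. It covers x +27 to +39 mm, y -38 to +50 mm, z 0 to 28 mm. Its free end is the face at y = -38 mm, looking to -y: the inner face of the bar's short arm has to butt against it.
- fixed_left: Fixed brass arm along x at the +y side of the cavity, joined to fixed_back in a right angle, axes as the plate's, origin at the seat point. It covers x -27 to +27 mm, y +38 to +50 mm, z 0 to 28 mm. Its free end is the face at x = -27 mm, looking to -x: the inner face of the bar's long arm has to butt against it.
- bar: Loose L-shaped brass bar, about 0.42 kg, 78 (x) by 100 (y) by 28 mm high. Origin: centre of that outline, on its underside (off the metal). Long arm along y: x -39 to -27, y -50 to +50 mm. Short arm along x: y -50 to -38, x -27 to +39 mm. Both 12 mm thick, gripped across. Inner faces x = -27 and y = -38 mm. It closes the mould by moving to +x and +y of the plate, axes parallel to the plate's.
- bar_long (a point): Middle of the bar's long arm, half-way up (14 mm above its underside), at x = -33 mm, y = 0 of the bar; axes as the bar's: the arm runs along y and is gripped along x.
- bar_short (a point): Middle of the bar's short arm, half-way up (14 mm above its underside), at x = +6 mm, y = -44 mm of the bar; axes as the bar's: the arm runs along x and is gripped along y.
- pot_yellow (a point): Bystander: centre of a specimen pot with yellow lid, 48 mm across, 62 mm high, loose.
- pot_white (a point): Bystander: centre of a specimen pot with white lid, 48 mm across, 62 mm high, loose.
- timer: Bystander: white bench timer, 67 x 67 x 19 mm, loose, origin at the centre of its underside.
- cassette_green: Bystander: green tissue cassette, 28 x 43 x 7 mm, loose, origin at the centre of its underside.
Not all that is in view belongs to the job. Of the things that look like the bar, the larger one is meant.

How it is judged:
By the outcome, as a careful person would: the job done as asked, in the order asked, and still so for the second after the job is handed in, while the arm keeps its last pose, push and grip.
It also fails if it takes over 58 s, if anything falls off the work surface, if the arm or the gripper's body presses on something with over 40 N, if the wrist force passes 120 N, or if a joint passes its speed limit or range.

## Working session

There is one attempt and no reset: what is moved stays moved. The work goes in short steps, Python scripts to look and compute and a shell command to move; the robot and the scene stay as the last step left them, time stands still between calls to the robot, and variables do not carry over. Pictures are saved under pics/ and viewed, at most 10 in all, crops included, and the job is handed in when it is done.

```bash
mkdir -p pics; cat > h.py <<'E'
import numpy as np,cv2
from workcell import monitor,imaging,job
def snap(n,f):
    s=imaging.snapshot(n); cv2.imwrite('pics/'+f+'.png',s['img']); np.savez('pics/'+f+'.npz',**{k:np.array(v) for k,v in s.items()}); return s
def ray(s,u,v,z):
    f=210/np.tan(np.radians(float(s['fov_y']))/2); T=s['extrinsics']
    d=T[:3,:3]@np.array([(u-s['cx'])/f,(v-s['cy'])/f,1]); o=T[:3,3]
    return o+d*(z-o[2])/d[2]
def cloud(s):
    f=210/np.tan(np.radians(float(s['fov_y']))/2); T=s['extrinsics']; D=s['depth']
    v,u=np.mgrid[:420,:560]; P=np.stack([(u-s['cx'])/f*D,(v-s['cy'])/f*D,D],-1)
    return P@T[:3,:3].T+T[:3,3]
E
python3 - <<'E'
from h import *
for n in ['top','side']:
    s=snap(n,n+'0'); print(n,s['fov_y'],s['cx'],s['cy'],s['extrinsics'].round(3).tolist())
st=monitor.state(); print(st)
E
```

```text
top 52.52345787262106 279.56461266405694 212.39661149845986 [[0.029, -0.998, 0.048, 0.48], [-0.999, -0.03, -0.033, 0.114], [0.034, -0.047, -0.998, 0.933], [0.0, 0.0, 0.0, 1.0]]
side 46.6463549747493 283.8317884514176 204.82496722052852 [[-0.958, -0.148, 0.244, 0.244], [-0.285, 0.563, -0.776, 0.934], [-0.023, -0.813, -0.581, 0.675], [0.0, 0.0, 0.0, 1.0]]
{'t': 0.1, 'joints': array([ 1.07147498,  0.41792892, -0.01028107,  1.61410892,  0.00467472,
        1.11067471, -0.05302775]), 'joint_vel': array([-5.66210642e-05, -3.04648161e-03,  6.61044890e-04, -3.64147784e-04,
       -2.19071528e-05, -5.13597453e-04,  4.67645622e-04]), 'effort': array([ 1.03220791e-03, -8.52584410e+01,  6.40292186e-01, -4.26693749e+01,
       -4.89155680e-02,  1.64232741e-02,  6.99836306e-06]), 'position': array([ 0.27609247, -0.56035796,  0.21888091]), 'ee_rot': array([-3.05863816e+00, -7.12563851e-01,  4.99212650e-04]), 'ft_force': array([-0.39245723, -0.11936085,  0.28930479]), 'moment': array([-0.004143  ,  0.01021635,  0.03728603]), 'grip_force': 0.0, 'grip_width': 0.09406461682122341}
```

View pics/top0.png

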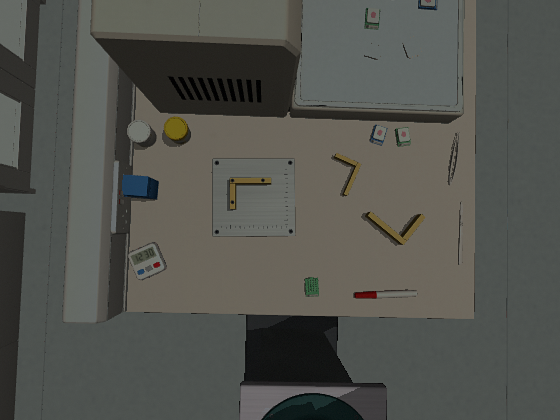

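View pics/side0.png

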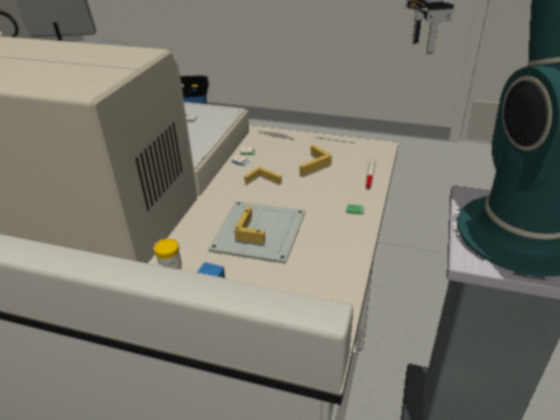

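The top view shows the plate at about (253,197), with the fixed L's corner at (233,182). The larger bar has its corner at (403,242), with the long arm's end at (368,213) and the short arm's at (424,215), so its yaw is about -40°. The side view agrees. Next I'll fit both outlines from the brass pixels.

```bash
cat >> h.py <<'E'
from scipy.optimize import minimize
def Lsdf(p,L):  # union of rects
    d=[]
    for x0,x1,y0,y1 in L:
        q=np.abs(p-[(x0+x1)/2,(y0+y1)/2])-[(x1-x0)/2,(y1-y0)/2]
        d.append(np.linalg.norm(np.maximum(q,0),axis=1)+np.minimum(q.max(1),0))
    return np.min(d,0)
BAR=[(-39,-27,-50,50),(-39,39,-50,-38)]
FIX=[(27,39,-38,50),(-27,39,38,50)]
def fit(P,L,init,rng=4):
    """pose (x,y mm, yaw deg) maximising overlap: P = top-surface points mm"""
    g=np.stack(np.meshgrid(np.arange(-52,53,2.),np.arange(-52,53,2.)),-1).reshape(-1,2); g=g[Lsdf(g,L)<0]
    from scipy.spatial import cKDTree
    t=cKDTree(P)
    def c(q):
        a=np.radians(q[2]); R=np.array([[np.cos(a),-np.sin(a)],[np.sin(a),np.cos(a)]])
        e=np.maximum(Lsdf((P-q[:2])@R,L),0)**2
        return np.minimum(e,100).mean()+(np.minimum(t.query(g@R.T+q[:2])[0],10)**2).mean()
    best=min((minimize(c,np.array(init)+d,method='Nelder-Mead') for d in np.array([[0,0,0],[5,5,5],[-5,5,-5],[5,-5,-5]])),key=lambda r:r.fun)
    return best.x,best.fun
def toppts(s,zt,box,hsvlo=(12,100,70),tol=.006):
    """brass pixels near height zt, projected on plane zt; box in m"""
    C=cloud(s); h=cv2.cvtColor(s['img'],cv2.COLOR_BGR2HSV)
    m=cv2.inRange(h,hsvlo,(35,255,255))>0
    m&=(abs(C[...,2]-zt)<tol)&(C[...,0]>box[0])&(C[...,0]<box[1])&(C[...,1]>box[2])&(C[...,1]<box[3])
    v,u=np.nonzero(m)
    return np.array([ray(s,a,b,zt)[:2] for a,b in zip(u,v)])*1000, C[m][:,2]
E
python3 - <<'E'
from h import *
s=dict(np.load('pics/top0.npz'))
for u,v in [(253,197),(403,242),(368,213),(424,215),(233,182),(213,159),(295,159),(295,236),(213,236),(350,160),(280,60),(200,60)]:
    print((u,v),cloud(s)[v,u].round(3), cv2.cvtColor(s['img'],cv2.COLOR_BGR2HSV)[v,u])
E
```

```text
(253, 197) [0.556 0.142 0.009] [ 42  12 104]
(403, 242) [ 0.468 -0.182  0.028] [ 21 140 113]
(368, 213) [ 0.528 -0.108  0.018] [ 21 226  26]
(424, 215) [ 0.528 -0.237  0.001] [ 21  37 109]
(233, 182) [0.584 0.185 0.035] [ 21 141 114]
(213, 159) [0.636 0.231 0.011] [ 50  15 105]
(295, 159) [0.643 0.053 0.002] [ 19  38 108]
(295, 236) [ 0.474  0.048 -0.001] [ 17  37 109]
(213, 236) [0.469 0.226 0.008] [26 23 77]
(350, 160) [ 0.642 -0.065  0.022] [ 21 139 114]
(280, 60) [0.731 0.1   0.324] [20 41 37]
(200, 60) [0.731 0.217 0.313] [21 47 38]
```

```bash
python3 - <<'E'
from h import *
s=dict(np.load('pics/top0.npz'))
P,z=toppts(s,.028,(.42,.56,-.27,-.08)); print(len(P),z.mean(),P.min(0),P.max(0)); print(fit(P,BAR,(525,-175,-40)))
P,z=toppts(s,.036,(.48,.63,.08,.22)); print(len(P),z.mean(),P.min(0),P.max(0)); print(fit(P,FIX,(556,142,0)))
E
```

```text
390 0.028628552461214117 [ 463.48191238 -227.09983431] [ 530.03186495 -105.54091564]
(array([ 523.16069976, -166.19752149,  -38.17636559]), np.float64(0.8309277307961117))
299 0.03673713124686407 [528.96964841 106.55149813] [595.10404984 191.12327754]
(array([556.0361171 , 141.70928398,   1.5943921 ]), np.float64(1.0689822298807243))
```

```bash
python3 -m handwheel '[[9.4,[2.2,4.1,0],2.5],[9.4,[5.5,10.3,0],6],[9.4,[8.8,16.5,-1],10],[9.4,[12.1,22.7,-2],14],[9.4,[15.4,28.9,-3],18],[9.4,[18.7,35.1,-4],22],[9.4,[21,39.6,-5],25],[9.4,[22.1,41.5,-6],25.6],[9.4,[22.1,41.5,-6],25.6],[9.4,[22.1,41.5,-6],25.6],[9.4,[22.1,41.5,-6],25.6]]' 50
python3 - <<'E'
from h import *
s=snap('wrist','w1'); print(s['extrinsics'].round(3).tolist(),s['fov_y'])
E
```

```text
t: 1.2
position: [0.4982, -0.1415, 0.1585]
ee_rot: [-2.82, -1.38, 0.0]
ft_force: [-1.5, -0.5, -0.4]
grip_width: 0.0943
grip_force: 0.0
[[0.791, -0.591, -0.159, 0.544], [-0.612, -0.764, -0.203, -0.082], [-0.002, 0.258, -0.966, 0.325], [0.0, 0.0, 0.0, 1.0]] 67.78402137949136
```

View pics/w1.png

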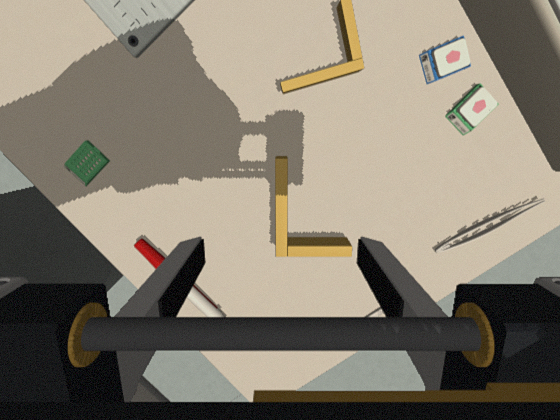

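The wrist view shows the bar aligned between the fingers. The long arm is at u≈281, v 157–256, and the short arm runs to u≈352. I'll refine its pose.

```bash
cat >> h.py <<'E'
def yawy(st):
    from scipy.spatial.transform import Rotation as R
    y=R.from_rotvec(st['ee_rot']).as_matrix()[:,1]; return np.degrees(np.arctan2(y[1],y[0]))
E
python3 - <<'E'
from h import *
s=dict(np.load('pics/w1.npz'))
P,z=toppts(s,.028,(.42,.57,-.27,-.06),(12,100,25)); print(len(P),z.mean()); q,e=fit(P,BAR,(523,-166,-38)); print(q,e)
a=np.radians(q[2]); print('bar_long',q[:2]+33*np.array([-np.cos(a),-np.sin(a)]))
st=monitor.state(); print(st['position'],st['ee_rot'],yawy(st),yawy(st)-q[2])
E
```

```text
2032 0.028564315299883316
[ 521.71759981 -164.87833791  -37.74148066] 0.5806420196893205
bar_long [ 495.62184014 -144.67904764]
[ 0.49742345 -0.14398865  0.15885864] [-2.82241753e+00 -1.37698043e+00  1.03725746e-03] -37.98703429324082 -0.2455536295495122
```

```bash
python3 -m handwheel '[[9.4,[-0.15,0.07,-3],0.2],[9.4,[-0.15,0.07,-6.5],0.2],[9.4,[-0.15,0.07,-10],0.2],[9.4,[-0.15,0.07,-12.5],0.2],[9.4,[-0.15,0.07,-13.8],0.2],[9.4,[-0.15,0.07,-14.2],0.2],[9.4,[-0.15,0.07,-14.2],0.2],[5,[-0.15,0.07,-14.2],0.2],[2,[-0.15,0.07,-14.2],0.2],[0.8,[-0.15,0.07,-14.2],0.2],[0.8,[-0.15,0.07,-14.2],0.2],[0.8,[-0.15,0.07,-14.2],0.2],[0.8,[-0.15,0.07,-14.2],0.2],[0.8,[-0.15,0.07,-14.2],0.2],[0.8,[-0.15,0.07,-14.2],0.2]]' 50
```

```text
t: 2.75
position: [0.4957, -0.1449, 0.0174]
ee_rot: [-2.823, -1.378, 0.0]
ft_force: [-0.2, 0.3, 0.3]
grip_width: 0.0333
grip_force: 0.0
```

```bash
python3 -m handwheel '[[0,[0,0,0],0],[0,[0,0,0],0],[0,[0,0,0],0],[0,[0,0,0],0],[0,[0,0,0],0],[0,[0,0,0],0]]' 60
```

```text
t: 3.35
position: [0.4957, -0.1449, 0.0174]
ee_rot: [-2.823, -1.378, 0.0]
ft_force: [0.1, 0.1, -1.6]
grip_width: 0.0114
grip_force: 60.0
```

```bash
python3 -m handwheel '[[0,[0,0,1],0],[0,[0,0,3],0],[0,[0,0,5],0],[0,[0,1.5,6.5],2],[0,[0,4,7],6],[0,[-0.1,7,7],11],[0,[-0.1,10,7],16],[0,[-0.2,13,7],21],[0,[-0.2,16,7],26],[0,[-0.3,19,7],31],[0,[-0.3,22,7],35],[0,[-0.3,24.5,7],38],[0,[-0.3,25.6,7],39.3],[0,[-0.3,25.6,7],39.3],[0,[-0.3,25.6,7],39.3],[0,[-0.3,25.6,7],39.3],[0,[-0.3,25.6,7],39.3]]'
python3 - <<'E'
from h import *
s=snap('wrist','w2')
E
```

```text
t: 5.05
position: [0.4927, 0.1102, 0.0874]
ee_rot: [2.197, 2.246, -0.001]
ft_force: [-0.5, 0.0, -4.7]
grip_width: 0.0115
grip_force: 60.0
```

View pics/w2.png

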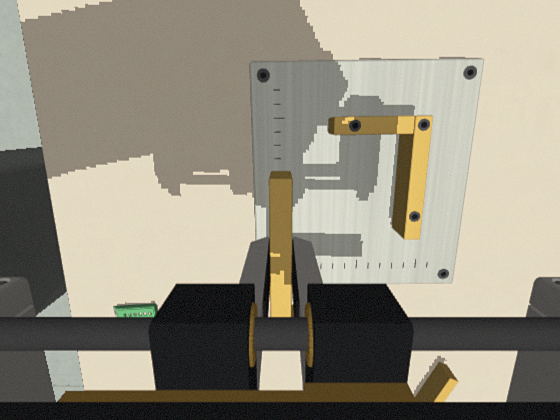

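The held long arm appears at (281,172–315). The fixed L's corner is at (424,124), with free ends at (331,125) and (412,236). I'll measure the fixed L and the held arm.

```bash
python3 - <<'E'
from h import *
s=dict(np.load('pics/w2.npz')); C=cloud(s)
P,z=toppts(s,.036,(.50,.63,.08,.22),(12,80,20),.004); print(len(P),z.mean(),z.std()); q,e=fit(P,FIX,(556,142,1)); print('fix',q,e)
h=cv2.cvtColor(s['img'],cv2.COLOR_BGR2HSV); m=cv2.inRange(h,(12,80,20),(35,255,255))>0
m[:165]=0;m[235:]=0;m[:,:262]=0;m[:,300:]=0
v,u=np.nonzero(m); zt=np.median(C[m][:,2]); print('bar top z',zt)
P=np.array([ray(s,a,b,zt)[:2] for a,b in zip(u,v)])*1000
mid=np.array([[P[v==r,0].mean(),P[v==r,1].mean(),np.ptp(P[v==r,0])] for r in range(178,232)])
k=np.polyfit(mid[:,1],mid[:,0],1); print('yaw',-np.degrees(np.arctan(k[0])),'width',mid[:,2].mean(),'x at mid',np.polyval(k,110),'end y',P[:,1].max())
st=monitor.state(); print(st['position'],yawy(st))
E
```

```text
3487 0.036604533845535185 0.0010212342069710432
fix [554.02286159 142.12071774   1.63614117] 0.3220766932542503
bar top z 0.09868134641070364
yaw 1.162390878202336 width 11.272318621651616 x at mid 492.19413725151543 end y 163.4735224553951
[0.49273159 0.11036012 0.08740464] 1.2635702435849843
```

```bash
python3 -m handwheel '[[0,[0,0,-1],0.4],[0,[0,0,-3],0.4],[0,[0,0,-4.8],0.4],[0,[0,0,-5.7],0.4],[0,[0,0,-6],0.4],[0,[0,0,-6.05],0.4],[0,[0,0,-6.05],0.4],[0,[0,0,-6.05],0.4]]'
python3 -m handwheel '[[0,[0,0,-0.05],0],[0,[0,0,-0.1],0],[0,[0,0,-0.1],0]]'
```

```text
t: 5.9
position: [0.4931, 0.1111, 0.0275]
ee_rot: [2.187, 2.254, 0.001]
ft_force: [-1.0, 0.1, -4.4]
grip_width: 0.0118
grip_force: 60.0
t: 6.2
position: [0.4928, 0.111, 0.026]
ee_rot: [2.188, 2.255, -0.0]
ft_force: [-0.1, -0.1, -5.5]
grip_width: 0.0117
grip_force: 60.0
```

```bash
python3 -m handwheel '[[0,[0,0,-0.04],0],[0,[0,0,-0.06],0],[0,[0,0,-0.06],0]]'; python3 -m handwheel '[[0,[0,0,-0.03],0],[0,[0,0,-0.05],0],[0,[0,0,-0.05],0]]'
```

```text
t: 6.5
position: [0.4928, 0.1111, 0.0254]
ee_rot: [2.188, 2.255, -0.0]
ft_force: [-0.9, -0.1, -0.7]
grip_width: 0.0117
grip_force: 60.0
t: 6.8
position: [0.4928, 0.1111, 0.0254]
ee_rot: [2.187, 2.254, -0.0]
ft_force: [-6.0, -1.8, 13.0]
grip_width: 0.0114
grip_force: 60.0
```

```bash
python3 -m handwheel '[[0,[0.2,0.2,0.03],0],[0,[0.7,0.7,0.03],0],[0,[1.2,1.2,0.03],0],[0,[1.7,1.6,0.03],0],[0,[2.1,2,0.03],0],[0,[2.4,2.2,0.03],0],[0,[2.5,2.3,0.03],0],[0,[2.5,2.3,0.03],0],[0,[2.5,2.3,0.03],0]]'
python3 - <<'E'
from h import *
s=snap('wrist','w3'); C=cloud(s)
P,z=toppts(s,.036,(.535,.63,.08,.22),(12,80,20),.004); print(len(P))
st=monitor.state(); print(st['position'],yawy(st),st['ft_force'],st['moment'])
cv2.imwrite('pics/w3c.png',cv2.resize(s['img'][60:330,200:480],None,fx=2,fy=2))
E
```

```text
t: 7.7
position: [0.5178, 0.1337, 0.0254]
ee_rot: [2.188, 2.254, -0.001]
ft_force: [-3.9, -3.6, 7.0]
grip_width: 0.0115
grip_force: 60.0
5400
[0.51771592 0.13364143 0.02537247] 1.7000738868598249 [-3.30349481 -4.32572039  6.40214761] [-0.74917735  0.72892887 -0.11122979]
```

View pics/w3c.png

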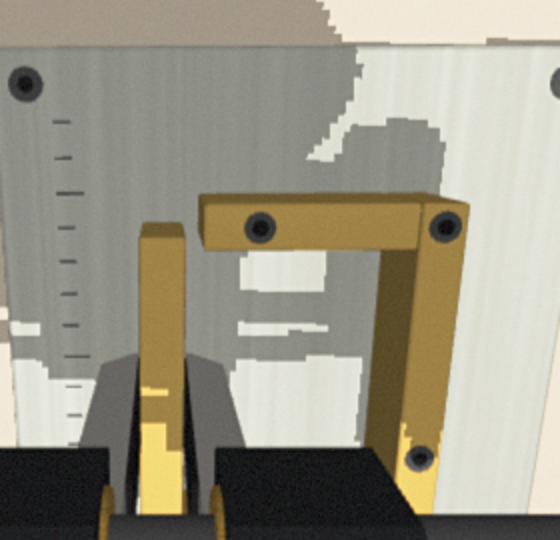

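The crop shows the long arm's inner face about 5 mm short of the fixed_left end, u 184 against 204. The arm's end is about 9 mm short of flush. The two are parallel, so I'll close the x gap first.

```bash
python3 -m handwheel '[[0,[0.1,0.1,0],0],[0,[0.2,0.25,0],0],[0,[0.3,0.4,0],0],[0,[0.35,0.5,0],0],[0,[0.35,0.5,0],0]]'; python3 -m handwheel '[[0,[0.04,0,0],0],[0,[0.06,0,0],0],[0,[0.06,0,0],0]]'
```

```text
t: 8.25
position: [0.5215, 0.1386, 0.0254]
ee_rot: [2.188, 2.254, -0.001]
ft_force: [-1.8, -3.6, 5.1]
grip_width: 0.0117
grip_force: 60.0
t: 8.55
position: [0.5215, 0.1386, 0.0254]
ee_rot: [2.188, 2.254, -0.002]
ft_force: [-5.8, -4.4, 10.0]
grip_width: 0.0116
grip_force: 60.0
```

```bash
python3 -m handwheel '[[0,[0.04,0,0],0],[0,[0.06,0,0],0],[0,[0.06,0,0],0]]'
```

```text
t: 8.85
position: [0.5216, 0.1386, 0.0254]
ee_rot: [-2.188, -2.254, 0.003]
ft_force: [-11.0, -4.6, 14.4]
grip_width: 0.0117
grip_force: 60.0
```

x contact is felt: position stalls at 0.5216 while the force rises. Now y.

```bash
python3 -m handwheel '[[0,[0,0.05,0],0],[0,[0,0.1,0],0],[0,[0,0.15,0],0],[0,[0,0.2,0],0],[0,[0,0.2,0],0]]'; python3 -m handwheel '[[0,[0,0.04,0],0],[0,[0,0.08,0],0],[0,[0,0.08,0],0]]'
```

```text
t: 9.35
position: [0.5221, 0.1394, 0.0254]
ee_rot: [2.188, 2.253, -0.004]
ft_force: [-7.1, -10.7, 13.7]
grip_width: 0.0115
grip_force: 60.0
t: 9.65
position: [0.5221, 0.1397, 0.0254]
ee_rot: [2.188, 2.252, -0.005]
ft_force: [-6.8, -13.6, 14.4]
grip_width: 0.0115
grip_force: 60.0
```

```bash
python3 -m handwheel '[[0,[0,0.04,0],0],[0,[0,0.08,0],0],[0,[0,0.08,0],0]]'
```

```text
t: 9.95
position: [0.5222, 0.1403, 0.0254]
ee_rot: [2.188, 2.252, -0.005]
ft_force: [-6.8, -15.0, 15.3]
grip_width: 0.0116
grip_force: 60.0
```

```bash
python3 - <<'E'
from h import *
s=snap('wrist','w4')
st=monitor.state(); print(st['position'],yawy(st),st['ft_force'],st['moment'])
a=cv2.resize(s['img'][120:250,230:430],None,fx=4,fy=4,interpolation=cv2.INTER_CUBIC)
cv2.imwrite('pics/w4c.png',a)
E
```

```text
[0.52218286 0.14033974 0.02541121] 1.6390841057137788 [ -7.00440939 -14.50597276  14.50799146] [-3.10484682  1.45895381  0.10648212]
```

View pics/w4c.png

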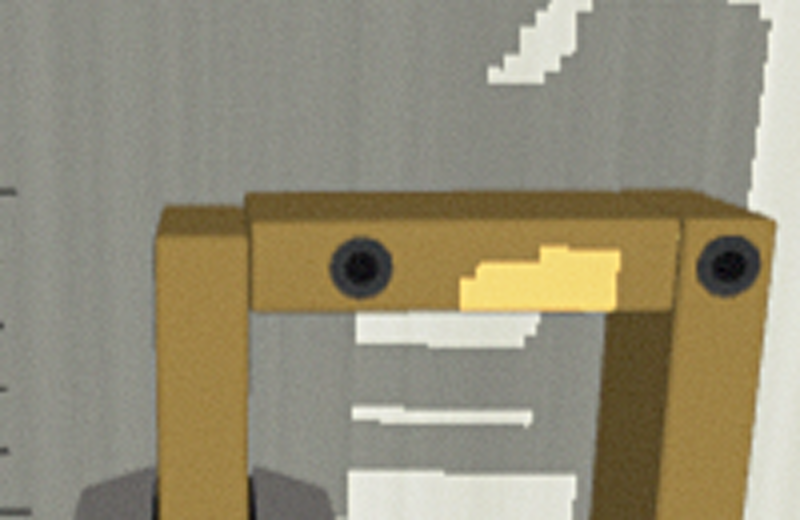

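The x joint is shut. The bar's end is still about 14 px (1.9 mm) short of flush in y, so it is only friction that resists. I'll ease the down-press and continue.

```bash
python3 -m handwheel '[[0,[-0.03,0,0.03],0],[0,[-0.03,0.04,0.03],0],[0,[-0.03,0.08,0.03],0],[0,[-0.03,0.08,0.03],0]]'; python3 -m handwheel '[[0,[0,0.04,0],0],[0,[0,0.08,0],0],[0,[0,0.08,0],0]]'
```

```text
t: 10.4
position: [0.5221, 0.1424, 0.0254]
ee_rot: [2.188, 2.253, -0.002]
ft_force: [-3.2, -7.9, 4.2]
grip_width: 0.0114
grip_force: 60.0
t: 10.7
position: [0.522, 0.1425, 0.0254]
ee_rot: [2.188, 2.253, -0.004]
ft_force: [-3.5, -12.1, 6.9]
grip_width: 0.0114
grip_force: 60.0
```

```bash
python3 -m handwheel '[[0,[0,0.04,0],0],[0,[0,0.06,0],0],[0,[0,0.06,0],0]]'
```

```text
t: 11.0
position: [0.5221, 0.1425, 0.0254]
ee_rot: [2.188, 2.252, -0.005]
ft_force: [-4.5, -14.4, 8.1]
grip_width: 0.0113
grip_force: 60.0
```

y has now stalled at 0.1425 while the force rises. I'll restore some x press and check the joints.

```bash
python3 -m handwheel '[[0,[0.03,0,0],0],[0,[0.06,0,0],0],[0,[0.06,0,0],0],[0,[0.06,0,0],0]]'; python3 - <<'E'
from h import *
s=snap('wrist','w5'); t=snap('top','t5')
st=monitor.state(); print(st['position'],yawy(st),st['ft_force'],st['moment'])
a=cv2.resize(s['img'][120:250,230:430],None,fx=3,fy=3,interpolation=cv2.INTER_CUBIC)
s2=snap('side','s5')
b=cv2.resize(s2['img'][190:265,200:320],None,fx=5,fy=5,interpolation=cv2.INTER_CUBIC)[:390,:600]
cv2.imwrite('pics/w5c.png',a); cv2.imwrite('pics/s5c.png',b)
E
```

```text
t: 11.4
position: [0.522, 0.1425, 0.0254]
ee_rot: [2.189, 2.252, -0.006]
ft_force: [-8.9, -15.3, 13.3]
grip_width: 0.0118
grip_force: 60.0
[0.52203283 0.14249026 0.02539705] 1.6463890579847111 [ -8.93538874 -16.0857331   13.3009017 ] [-3.39577786  1.81302302  0.02427177]
```

View pics/w5c.png

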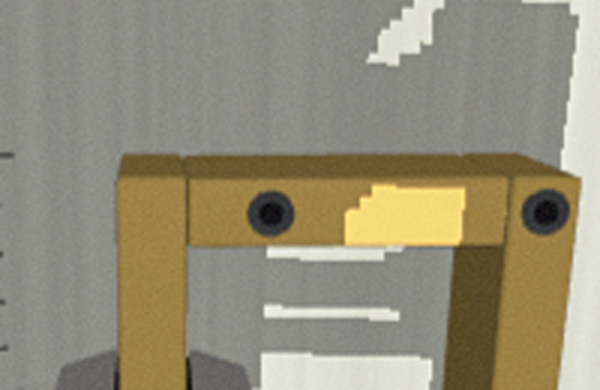

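View pics/s5c.png

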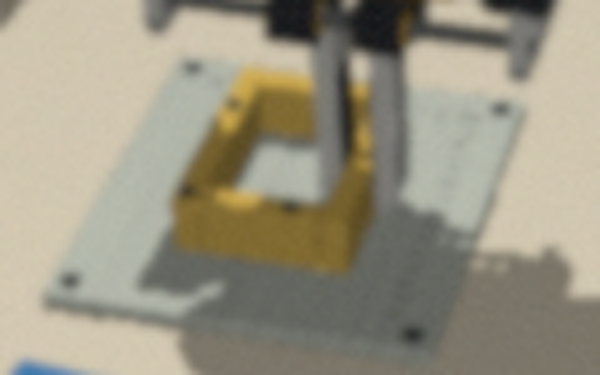

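Both views show the mould closed, with the bar's end flush (v≈178) and no visible gap. I'll check for yaw slack with a small turn each way.

```bash
cat > p.py <<'E'
from h import *
st=monitor.state(); print(st['position'].round(5),round(yawy(st),3),st['ft_force'].round(1),st['moment'].round(2))
E
python3 -m handwheel '[[0,[0,0,0],0.2],[0,[0,0,0],0.4],[0,[0,0,0],0.4]]' >/dev/null; python3 p.py
python3 -m handwheel '[[0,[0,0,0],-0.4],[0,[0,0,0],-0.8],[0,[0,0,0],-0.8]]' >/dev/null; python3 p.py
python3 -m handwheel '[[0,[0,0,0],0.2],[0,[0,0,0],0.4],[0,[0,0,0],0.4]]' >/dev/null; python3 p.py
```

```text
[0.52205 0.14246 0.02539] 2.033 [ -8.5 -15.9  13. ] [-3.42  1.79 -0.2 ]
[0.52207 0.14248 0.0254 ] 1.243 [ -8.  -16.6  13.9] [-3.51  1.75  0.23]
[0.52205 0.14251 0.02541] 1.655 [ -8.1 -16.3  13.3] [-3.45  1.76 -0.03]
```

The response is elastic and symmetric, with no slack or hysteresis, so the bar is seated square. Handing in.

```bash
python3 -c "
from workcell import job
print(job.close_job())"
```

```text
the job is handed in; nothing more can be done
None
```

I closed the mould and handed the job in: the bar sits flat on the plate with both joints shut square, still gripped at 60 N and pressed with about 8 N in x and 16 N in y; I took no final picture of the pots, timer and cassette, but the arm's path kept clear of them.

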